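# Tip the tomatoes from the scoop into the colander

### The arm

A 7-joint arm with a two-finger parallel gripper is mounted at the origin on a cart in front of the work surface, level with it; the furniture and walls round the work are solid. World frame = base frame: x ahead of the robot, y to its left, z up, the work surface at z = 0. Lengths are in m, angles in rad, forces in N, time in s.
With the tool pointing down it reaches from about 0.4 to 0.85 m from the base axis. Payload 10.4 kg.
Tool frame: the origin (TCP) lies at the very end of the fingers, on their centre line; the grasp point (between the pads) lies 19 mm behind it (manip.grip_point_offset is the distance from the TCP to the grasp point, in m); z points along the fingers, y is the line along which they close (so a half turn about z gives the same grasp; the last joint's range is limited). The gripper opens to 85 mm and grips with 20 to 120 N. Pads are 22 mm wide; open, the fingers measure 114 mm over their backs; the gripper's body (76 mm by 85 mm) begins 54 mm behind the grasp point. The pads swing forward as they close: fully open they stand 13 mm farther back than shut.
Start: joints at [1.293, 0.332, -0.065, 1.46, 0.022, 1.35, -0.088], TCP at [0.158, -0.605, 0.231] pointing down, gripper open.
Joint ranges: [-2.6, 2.6], [-0.5, 2.12], [-1.47, 1.34], [0.16, 2.42], [-1.27, 4.41], [0.06, 2.06], [-2.6, 2.6]. Speed limits (rad/s): [2.22, 2.22, 2.79, 2.79, 3.14, 3.14, 3.14].

### API

Orientations are given as a unit quaternion [x, y, z, w].
In Python, from workcell import manip gives the robot as it stands. The module is installed in compiled form; this text tells all that it offers.
- The arm moves only by the shell command python3 -m inch 'ROWS' [OPENING] [FORCE]. ROWS is JSON, a list of rows, each a list of 2 entries, a list of its own where there are three numbers: the shift along the tool's x, y, z each as a share of 0.08 m, from -1 to 1, then the turn, a rotation vector about the tool's x, y, z each as a share of 45 degrees, from -1 to 1. A call has exactly 10 rows; each row is the pose to reach, as a shift and turn from the pose commanded when the call began, along the tool's axes at that moment; what a row does not reach only later rows make up. A row lasts 1/10 s, in which the tool goes at most 50 mm and 8.59 degrees, less where a joint would pass 70% of its speed; a pose out of reach is approached as far as the arm can. A call with a number of a shift or a turn outside -1 to 1 is refused whole. A call with a gripper value outside its range is refused whole. OPENING is the opening, from 0 (shut) to 1 (fully open), set as the call begins (- or left out, the last holds). The fingers move at their own pace and stop on an object; FORCE is the grip in N (left out, the last holds). Time passes only in rows, so rows that repeat a pose let the fingers close, or fill a call up. It gives the time, the measured TCP pose, the force, the opening and the grip force at its end, in the units of the state.
- manip.get_obs(): the state, without advancing time (a new reading comes with each control period).
- manip.camera(name): name is "side" or "top" or "wrist"; returns the picture (384x512x3 uint8, red, green, blue); there is no depth.
- manip.camera_params(name): a dict with "fov_y" (degrees; the focal length in pixels is half the picture's height over the tangent of half this angle, whatever the lens; pixels are square), "cx", "cy" (the principal point, pixels), "camera_from_world" (4x4, takes a point from world to camera coordinates); the wrist camera has in their place "T_tool_cam" (4x4, takes a point from camera to tool coordinates, whose origin is the TCP and whose axes are the flange's). Camera axes: x right, y up, looking along -z (the intrinsics and any distortion apply to the point x, -y, -z); pixel columns grow to the right and rows downward; lengths in m; the calibration is good to about 2 mm. The wrist camera is an equidistant fisheye: a pixel r from the principal point sees the ray r / f radians off the axis. A picture is of the moment at which its call begins: read the wrist's pose just before it. camera_params takes no time and is no camera call.
- manip.hand_in(): hands the job in; it is judged then, once.
The state is a dict: "clock": time; "joint_pos": joint angles; "joint_velocities": joint speeds; "tau": joint torques, N m; "position": TCP position; "ee_rot": TCP orientation; "ft_force": force on the tool from outside, world axes, zero at the start; "torque": the same for the moment, N m; "grip_width": opening from 0.0 (shut) to 1.0 (fully open); "grasp_force": force on a finger pad.
Only numpy, scipy, OpenCV 4.12 (cv2) and the standard library are available. Lean on these libraries where they do the work, as an engineer would, in place of code of your own. Each camera call takes 0.05 s, during which the arm holds its last target. There are 200 camera calls.

### The job

Take the aluminium scoop by its wooden grip, carry the three tomatoes in it to the colander and tip them all out into it over the scoop's open edge, with that edge low over the colander so that they are not bruised, then set the empty scoop back down flat about where it stood. Do not touch the tomatoes with the gripper, leave the colander standing in its place, and do not disturb the other things.

Things in the scene. Friction and masses are not known exactly. Their poses are not given: they have to be found in the camera images.
- scoop_grip (a point): point to grasp on the loose aluminium scoop (0.22 kg): on its level wooden bar, 20 mm wide (y), 26 mm tall, 57 mm long behind this point and 31 mm before it (x), held above the tray by a bracket at the back. 95 mm above the scoop's underside; free on both sides and below (about 20 mm down to the tomatoes). Axes: x to the open edge, y left, z up.
- scoop_bed (a point): centre of the scoop's tray floor: 15 mm ahead of the grip point, 85.5 mm below it, 9.5 mm above the underside. Tray 160 mm long (x), 176 wide (y); 4 mm thick lips, 45 mm high, at sides and back; front (+x) open. The floor rises 9 mm to the open edge, so tomatoes stay back when level; they roll out when it is lowered 20 to 45 degrees. Axes as scoop_grip.
- scoop_lip (a point): middle of the scoop's open edge, 95 mm ahead of the grip point (x) and 82 mm below it; 13 mm above the underside. Same axes as scoop_grip. Mind the wall cabinet that hangs 0.47 m above the worktop over its rear part (beyond about x = 0.6 m).
- colander_mouth (a point): centre of the rim of the black plastic colander, a round open bowl (loose, 0.32 kg): rim 264 mm across, 116 mm above the worktop; flat inner floor 180 mm across at 10 mm; two flat handle flanges stand out at rim height along its x axis, to 175 mm from the centre. z up.
- tomato_left_center (a point): whole red tomato lying in the scoop at the start, about 49 x 52 x 45 mm; this point is at its centre (its axes turn as it rolls)
- tomato_right_center (a point): whole red tomato lying in the scoop at the start, about 56 x 51 x 48 mm; this point is at its centre (its axes turn as it rolls)
- tomato_front_center (a point): whole red tomato lying in the scoop at the start, about 51 x 53 x 50 mm; this point is at its centre (its axes turn as it rolls)
- onion_center (a point): bystander: onion, 62 mm across and 67 mm high, on the worktop; point half-way up
- tin_center (a point): bystander: low round tin, 75 mm across and 58 mm high, on the worktop; point half-way up
- salt_shaker_center (a point): bystander: salt shaker, 44 mm across and 90 mm high, on the worktop; point half-way up
There are look-alikes about, which are no part of the job. Leave any black or green look-alike of the part that bears tomato_right_center alone.

How it is judged:
By the outcome, as a careful person would: the job done as asked, in the order asked, and still so for the second after the job is handed in, with the robot touching nothing.
It also fails if it takes over 64 s, if anything falls off the work surface, if the arm or the gripper's body presses on something with over 40 N, if the wrist force passes 120 N, or if a joint passes its speed limit or range.

## Working session

There is one attempt and no reset: what is moved stays moved. The work goes in short steps, Python scripts to look and compute and a shell command to move; the robot and the scene stay as the last step left them, time stands still between calls to the robot, and variables do not carry over. Pictures are saved under pics/ and viewed, at most 10 in all, crops included, and the job is handed in when it is done.

```bash
mkdir -p pics; python3 - <<'E'
from workcell import manip
import cv2,numpy as np
o=manip.get_obs();print(o)
for n in("side","top","wrist"):
    p=manip.camera_params(n);print(n,p)
    cv2.imwrite(f"pics/{n}0.png",manip.camera(n)[:,:,::-1])
print(manip.grip_point_offset)
E
```

```text
{'clock': 0.0, 'joint_pos': array([ 1.29338063,  0.33288948, -0.06468815,  1.46097344,  0.02158042,
        1.34991539, -0.08851249]), 'joint_velocities': array([-0.00067014, -0.00062434,  0.0002333 , -0.00143778, -0.00148386,
        0.00013002,  0.00067492]), 'tau': array([-1.65539450e-04, -6.25447512e+01,  4.92641435e-02, -3.91599691e+01,
        1.61838467e-02,  1.00827921e-02,  1.65770808e-05]), 'position': array([ 0.15743477, -0.60443675,  0.23048957]), 'ee_rot': array([ 9.91894720e-01,  1.27060255e-01, -1.22232114e-04, -7.35442962e-04]), 'ft_force': array([0.46890255, 0.10916857, 0.02385647]), 'torque': array([ 0.02660927,  0.0018822 , -0.01094195]), 'grasp_force': 0.0, 'grip_width': 0.9994866264726754}
side {'fov_y': 52.60420934742334, 'cx': 256.1320314312632, 'cy': 190.40653192707018, 'camera_from_world': array([[ 0.99958791,  0.01620169, -0.02369653, -0.52067634],
       [ 0.0106521 ,  0.55720543,  0.83030635, -0.03793335],
       [ 0.0266562 , -0.8302166 ,  0.55680323, -1.47309782],
       [ 0.        ,  0.        ,  0.        ,  1.        ]])}
top {'fov_y': 51.42838938521708, 'cx': 256.89893008888436, 'cy': 192.21751166736317, 'camera_from_world': array([[-0.02398331, -0.999535  , -0.01883018, -0.0656588 ],
       [ 0.9906297 , -0.02629443,  0.13402015, -0.55408912],
       [-0.13445296, -0.01543949,  0.99079969, -1.28820158],
       [ 0.        ,  0.        ,  0.        ,  1.        ]])}
wrist {'fov_y': 65.70646984690485, 'cx': 257.1968526838201, 'cy': 193.903175788242, 'T_tool_cam': array([[-5.71437685e-05,  9.48997577e-01,  3.15283357e-01,
         8.09515646e-02],
       [ 9.99999990e-01,  9.42059183e-05, -1.02312474e-04,
         6.03044608e-05],
       [-1.26795848e-04,  3.15283348e-01, -9.48997573e-01,
        -1.42292295e-01],
       [ 0.00000000e+00,  0.00000000e+00,  0.00000000e+00,
         1.00000000e+00]])}
0.0187
```

View pics/side0.png

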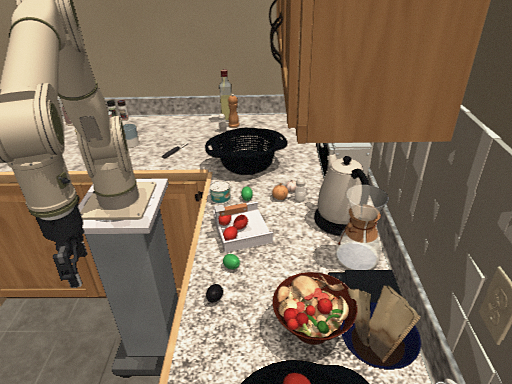

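View pics/top0.png

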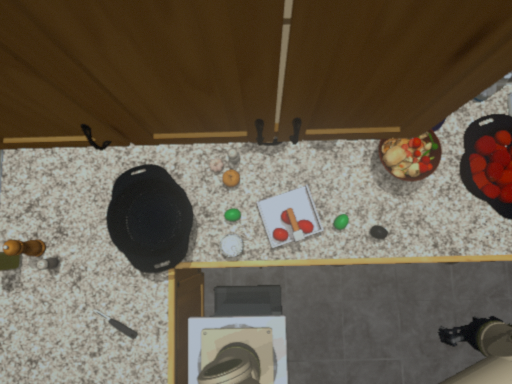

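The top view shows the scoop around (290,215), its grip running (285,210)–(300,235), and the colander around (150,218). The side view shows the scoop at about (243,228) and the colander at (247,150). I'll enlarge both and locate the main features.

```bash
cat > h.py <<'E'
from workcell import manip
import cv2,numpy as np
from scipy.spatial.transform import Rotation as R
def ray(n,u,v,T=None):
    p=manip.camera_params(n);f=192/np.tan(np.radians(p["fov_y"]/2))
    d=np.array([(u-p["cx"])/f,-(v-p["cy"])/f,-1.])
    M=np.linalg.inv(p["camera_from_world"]);d=M[:3,:3]@d
    return M[:3,3],d/np.linalg.norm(d)
def onz(n,u,v,z):
    o,d=ray(n,u,v);return o+d*(z-o[2])/d[2]
def two(a,b):
    (o1,d1),(o2,d2)=ray("top",*a),ray("side",*b)
    s=np.linalg.lstsq(np.c_[d1,-d2],o2-o1,rcond=None)[0]
    p,q=o1+d1*s[0],o2+d2*s[1];return (p+q)/2,np.linalg.norm(p-q)
def pix(n,P):
    p=manip.camera_params(n);f=192/np.tan(np.radians(p["fov_y"]/2))
    c=p["camera_from_world"]@np.r_[P,1];return p["cx"]-f*c[0]/c[2],p["cy"]+f*c[1]/c[2]
E
python3 - <<'E'
from h import *
t=cv2.imread("pics/top0.png");s=cv2.imread("pics/side0.png")
A=cv2.resize(t[175:260,240:340],(800,0) if 0 else (400,340),interpolation=cv2.INTER_CUBIC)
B=cv2.resize(s[180:265,195:295],(400,340),interpolation=cv2.INTER_CUBIC)
cv2.imwrite("pics/c1.png",np.hstack([A,B]))
for n,im,z in(("top",t,.02),("side",s,.02)):
    h=cv2.cvtColor(im,cv2.COLOR_BGR2HSV)
    red=((h[...,0]<5)|(h[...,0]>174))&(h[...,1]>170)&(h[...,2]>80)
    org=(h[...,0]>=6)&(h[...,0]<16)&(h[...,1]>110)
    blk=h[...,2]<60
    roi=(slice(180,260),slice(200,340))
    for nm,m in(("red",red),("org",org)):
        k=np.zeros_like(m);k[roi]=m[roi];_,_,st,c=cv2.connectedComponentsWithStats(k.astype(np.uint8))
        for a,b in zip(st[1:],c[1:]):
            if a[4]>15: print(n,nm,a,b.round(1))
    _,_,st,c=cv2.connectedComponentsWithStats(blk.astype(np.uint8))
    for a,b in zip(st[1:],c[1:]):
        if a[4]>1500: print(n,"blk",a,b.round(1))
E
```

```text
top red [301 223  10   7  48] [305.7 225.4]
top red [275 230  11   8  51] [280.2 234.1]
top org [286 209  14  22 129] [292.3 219.5]
top blk [ 460  114   52  105 1680] [484.  157.6]
top blk [ 107  165   86  108 6921] [149.7 218.1]
side red [219 215  12  10  94] [224.4 219.1]
side red [223 215  25  25 283] [235.  227.3]
side org [200 180   7  16  64] [202.2 185.9]
side org [272 183  16  17 186] [279.7 191.8]
side org [219 203  28  13 201] [233.9 209.1]
side blk [ 205  128   82   47 2562] [245.7 149.3]
side blk [  35  195   52   93 1915] [ 65.9 241.3]
side blk [ 342  323   80   46 1618] [383.6 349.2]
side blk [ 241  360  128   24 1943] [304.5 373.2]
```

View pics/c1.png

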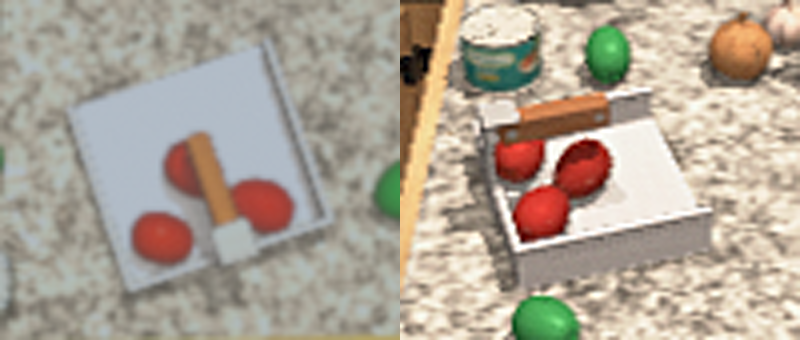

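The crops show the scoop's open edge facing away from the robot, yawed left. The bar runs from (289.5,208.8) to (296.2,230.5) in the top view. Tray corners there are about (257,202.5), (307,185.5), (322,230) and (272.5,247.5).

```bash
python3 - <<'E'
from h import *
f=onz("top",289.5,208.8,.108);b=onz("top",296.2,230.5,.108)
print("bar",f,b,np.linalg.norm(f-b),np.degrees(np.arctan2(*(f-b)[1::-1])))
print("bar2",two((289.5,208.8),(246.8,204.2)))
C=[onz("top",*q,.05) for q in((257,202.5),(307,185.5),(322,230),(272.5,247.5))]
for c in C:print(c)
print("centre",np.mean(C,0),[np.linalg.norm(C[i]-C[i-1]) for i in range(4)])
d=(C[0]+C[1]-C[2]-C[3]);print("yaw",np.degrees(np.arctan2(d[1],d[0])))
# colander: widths
t=cv2.imread("pics/top0.png");m=(cv2.cvtColor(t,cv2.COLOR_BGR2HSV)[...,2]<60)
m[:,:100]=0;m[:,200:]=0;m[:160]=0;m[280:]=0
c=max(cv2.findContours(m.astype(np.uint8),0,1)[0],key=cv2.contourArea)[:,0]
w=np.array([onz("top",*q,.114)[:2] for q in c]);h=cv2.minAreaRect(w.astype(np.float32));print("col",h)
print(w.min(0),w.max(0))
for (a,bb) in((232,215),(231,178),(232,246),(216,165),(341,222)):print(a,bb,onz("top",a,bb,.04))
print("cabinet edge",onz("top",290,140,.47))
E
```

```text
bar [ 0.48768116 -0.18119181  0.108     ] [ 0.41975978 -0.19954795  0.108     ] 0.07035810166574738 15.123230634364566
bar2 (array([ 0.49206977, -0.18079559,  0.10645824]), np.float64(0.008523748743660417))
[ 0.51643587 -0.07935434  0.05      ]
[ 0.56836212 -0.24512681  0.05      ]
[ 0.42144261 -0.28762498  0.05      ]
[ 0.36917352 -0.12584849  0.05      ]
centre [ 0.46885353 -0.18448866  0.05      ] [np.float64(0.1544276721862847), np.float64(0.17371484485799873), np.float64(0.1529425908942611), np.float64(0.17001084783870815)]
yaw 16.830977212189033
col ((0.47145432233810425, 0.25527384877204895), (0.3292539417743683, 0.26683565974235535), 41.15309143066406)
[0.30372869 0.12285596] [0.63850167 0.38931565]
232 215 [0.47829307 0.00411369 0.04      ]
231 178 [0.60192713 0.00552353 0.04      ]
232 246 [0.37713187 0.0056927  0.04      ]
216 165 [0.6474834  0.05518385 0.04      ]
341 222 [ 0.4463056  -0.35216589  0.04      ]
cabinet edge [ 0.61065493 -0.16412627  0.47      ]
```

Numbers agree: scoop yaw about 16.5°, grip point about (0.457,-0.189,0.095), colander centre about (0.471,0.256) with a rim about 266 mm across. I'll approach at constant height.

```bash
python3 -m inch '[[[0.1,-0.08,0],[0,0,0]],[[0.2,-0.16,0],[0,0,0]],[[0.3,-0.25,0],[0,0,0]],[[0.4,-0.33,0],[0,0,0]],[[0.5,-0.41,0],[0,0,0]],[[0.6,-0.5,0],[0,0,0]],[[0.7,-0.58,0],[0,0,0]],[[0.8,-0.66,0],[0,0,0]],[[0.9,-0.74,0],[0,0,0]],[[1,-0.83,0],[0,0,0]]]' 1
python3 -m inch '[[[0.1,-0.08,0],[0,0,0]],[[0.2,-0.16,0],[0,0,0]],[[0.3,-0.25,0],[0,0,0]],[[0.4,-0.33,0],[0,0,0]],[[0.5,-0.41,0],[0,0,0]],[[0.6,-0.5,0],[0,0,0]],[[0.7,-0.58,0],[0,0,0]],[[0.8,-0.66,0],[0,0,0]],[[0.9,-0.74,0],[0,0,0]],[[1,-0.83,0],[0,0,0]]]'
python3 -m inch '[[[0.1,-0.08,0],[0,0,0]],[[0.2,-0.16,0],[0,0,0]],[[0.3,-0.25,0],[0,0,0]],[[0.4,-0.33,0],[0,0,0]],[[0.5,-0.41,0],[0,0,0]],[[0.6,-0.5,0],[0,0,0]],[[0.7,-0.58,0],[0,0,0]],[[0.8,-0.66,0],[0,0,0]],[[0.9,-0.74,0],[0,0,0]],[[1,-0.83,0],[0,0,0]]]'
python3 -m inch '[[[0.1,-0.08,0],[0,0,0]],[[0.2,-0.16,0],[0,0,0]],[[0.3,-0.25,0],[0,0,0]],[[0.4,-0.33,0],[0,0,0]],[[0.5,-0.41,0],[0,0,0]],[[0.6,-0.5,0],[0,0,0]],[[0.7,-0.58,0],[0,0,0]],[[0.8,-0.66,0],[0,0,0]],[[0.9,-0.74,0],[0,0,0]],[[1,-0.83,0],[0,0,0]]]'
python3 - <<'E'
from h import *
o=manip.get_obs();print(o["position"],o["ee_rot"],o["joint_pos"])
np.savez("w1.npz",p=o["position"],q=o["ee_rot"])
cv2.imwrite("pics/w1.png",manip.camera("wrist")[:,:,::-1])
E
```

```text
clock: 1.15
position: [0.2187, -0.5198, 0.2313]
ee_rot: [0.992, 0.127, 0.0, 0.0]
ft_force: [-0.0, -0.3, -0.1]
grip_width: 1.005
grasp_force: 0.0
clock: 2.15
position: [0.2794, -0.4353, 0.2313]
ee_rot: [0.992, 0.127, 0.0, 0.0]
ft_force: [-0.4, -0.2, -0.2]
grip_width: 0.997
grasp_force: 0.0
clock: 3.15
position: [0.3401, -0.3509, 0.2313]
ee_rot: [0.992, 0.127, 0.0, 0.0]
ft_force: [-0.4, 0.7, -0.9]
grip_width: 1.001
grasp_force: 0.0
clock: 4.15
position: [0.4007, -0.2665, 0.2313]
ee_rot: [0.992, 0.127, -0.0, 0.0]
ft_force: [0.1, -0.6, 0.6]
grip_width: 0.996
grasp_force: 0.0
[ 0.4007389  -0.2664993   0.23128228] [ 9.91898237e-01  1.27034975e-01 -1.95391398e-05  3.60858675e-05] [ 0.88285317  0.03691252 -0.39718131  1.80901646  0.01490631  1.29855401
 -0.83413146]
```

View pics/w1.png

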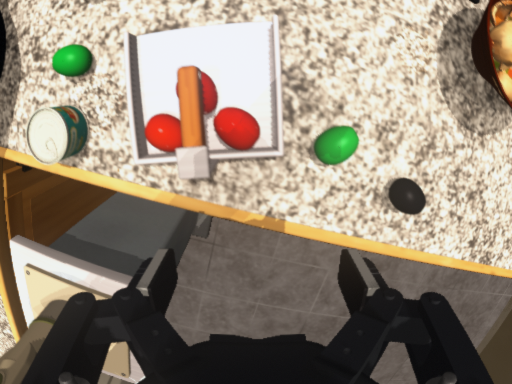

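The wrist view shows the bar from its front end at (189,68) to the bracket at (193,148). The back lip runs (137,160)–(283,153) and the front corners are at (130,35) and (277,18).

```bash
cat >> h.py <<'E'
def wz(u,v,z,p,q):
    c=manip.camera_params("wrist");f=192/np.tan(np.radians(c["fov_y"]/2))
    a=np.array([u-c["cx"],v-c["cy"]]);r=np.hypot(*a);t=r/f
    d=np.array([a[0]/r*np.sin(t),-a[1]/r*np.sin(t),-np.cos(t)])
    T=c["T_tool_cam"];Q=R.from_quat(q).as_matrix()
    o=p+Q@T[:3,3];d=Q@T[:3,:3]@d
    return o+d*(z-o[2])/d[2]
E
python3 - <<'E'
from h import *
w=np.load("w1.npz");p,q=w["p"],w["q"]
f=wz(189,68,.108,p,q);b=wz(192.5,148,.108,p,q)
ang=lambda d:np.degrees(np.arctan2(d[1],d[0]))
print(f,b,np.linalg.norm(f-b),ang(f-b))
C=[wz(*k,.052,p,q) for k in((127,34),(277,17),(284,151),(136,161))]
print(np.array(C));print(np.mean(C,0),ang(C[0]+C[1]-C[2]-C[3]),np.linalg.norm(C[0]-C[1]),np.linalg.norm(C[1]-C[2]))
y=np.radians(16.5);print("grip",f[:2]-.031*np.array([np.cos(y),np.sin(y)]),np.mean(C,0)[:2]-.015*np.array([np.cos(y),np.sin(y)]))
E
```

```text
[ 0.49225913 -0.18032735  0.108     ] [ 0.42166457 -0.19991007  0.108     ] 0.07326032567380719 15.503862455330829
[[ 0.52226052 -0.08361604  0.052     ]
 [ 0.57221041 -0.24365707  0.052     ]
 [ 0.43114546 -0.28909695  0.052     ]
 [ 0.37923774 -0.12606347  0.052     ]]
[ 0.47621353 -0.18560838  0.052     ] 17.19033022445682 0.1676547711013899 0.1482029157584984
grip [ 0.46253572 -0.18913182] [ 0.46183124 -0.18986861]
```

```bash
python3 -m inch '[[[0.12,-0.09,0.0],[0,0,0]],[[0.24,-0.19,0.1],[0,0,-0.01]],[[0.36,-0.28,0.2],[0,0,-0.02]],[[0.48,-0.37,0.3],[0,0,-0.03]],[[0.6,-0.46,0.4],[0,0,-0.04]],[[0.73,-0.56,0.5],[0,0,-0.04]],[[0.85,-0.65,0.6],[0,0,-0.04]],[[0.97,-0.74,0.7],[0,0,-0.04]],[[0.97,-0.74,0.85],[0,0,-0.04]],[[0.97,-0.74,0.95],[0,0,-0.04]]]'
python3 - <<'E'
from h import *
o=manip.get_obs();print(o["position"],o["ee_rot"],o["joint_pos"])
np.savez("w2.npz",p=o["position"],q=o["ee_rot"])
cv2.imwrite("pics/w2.png",manip.camera("wrist")[:,:,::-1])
E
```

```text
clock: 5.2
position: [0.46, -0.1902, 0.1538]
ee_rot: [0.99, 0.143, -0.001, -0.0]
ft_force: [-1.2, -0.1, -0.1]
grip_width: 0.997
grasp_force: 0.0
[ 0.46004251 -0.19017534  0.15384637] [ 9.89733863e-01  1.42921373e-01 -5.46739774e-04 -2.52015984e-04] [ 0.75654975  0.14943131 -0.48991674  1.86741372  0.07699531  1.14443309
 -1.04467901]
```

View pics/w2.png

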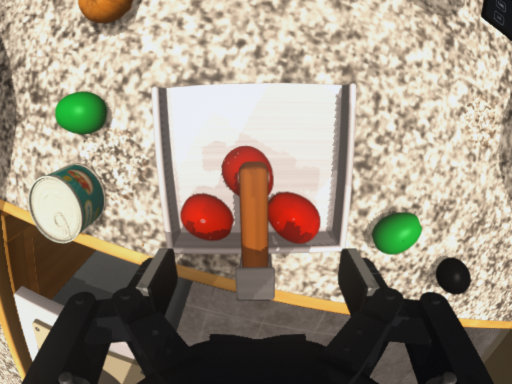

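The bar is centred between the fingers, running (253,165)–(255,265) and aligned with the image column. Descend and close.

```bash
python3 -m inch '[[[0,-0.01,0.1],[0,0,0]],[[0,-0.01,0.22],[0,0,0]],[[0,-0.01,0.34],[0,0,0]],[[0,-0.01,0.46],[0,0,0]],[[0,-0.01,0.58],[0,0,0]],[[0,-0.01,0.7],[0,0,0]],[[0,-0.01,0.8],[0,0,0]],[[0,-0.01,0.88],[0,0,0]],[[0,-0.01,0.94],[0,0,0]],[[0,-0.01,0.96],[0,0,0]]]'
python3 -m inch '[[[0,0,0],[0,0,0]],[[0,0,0],[0,0,0]],[[0,0,0],[0,0,0]],[[0,0,0],[0,0,0]],[[0,0,0],[0,0,0]],[[0,0,0],[0,0,0]],[[0,0,0],[0,0,0]],[[0,0,0],[0,0,0]],[[0,0,0],[0,0,0]],[[0,0,0],[0,0,0]]]' 0 90
```

```text
clock: 6.25
position: [0.4601, -0.1895, 0.078]
ee_rot: [0.99, 0.143, -0.0, -0.0]
ft_force: [-0.7, 1.1, -0.4]
grip_width: 1.001
grasp_force: 0.0
clock: 7.25
position: [0.4605, -0.1894, 0.079]
ee_rot: [0.99, 0.143, 0.0, 0.0]
ft_force: [-1.4, 1.5, 5.5]
grip_width: 0.215
grasp_force: 89.0
```

```bash
python3 -m inch '[[[0,0,-0.04],[0,0,0]],[[0,0,-0.12],[0,0,0]],[[0,0,-0.22],[0,0,0]],[[0,0,-0.34],[0,0.02,0]],[[0,0,-0.46],[0,0.04,0]],[[0,0,-0.58],[0,0.06,0]],[[0,0,-0.7],[0,0.08,0]],[[0,0,-0.82],[0,0.1,0]],[[0,0,-0.92],[0,0.12,0]],[[0,0,-1],[0,0.13,0]]]'
python3 - <<'E'
from h import *
s=manip.camera("side")[:,:,::-1];w=manip.camera("wrist")[:,:,::-1]
cv2.imwrite("pics/l1.png",np.hstack([cv2.resize(s[140:270,170:310],(400,372)),cv2.resize(w,(400,300))[:,:] if 0 else cv2.resize(w,(400,372))]))
E
```

```text
clock: 8.25
position: [0.4601, -0.1898, 0.1594]
ee_rot: [0.988, 0.142, 0.051, -0.007]
ft_force: [-0.1, -0.5, -5.0]
grip_width: 0.218
grasp_force: 88.1
```

View pics/l1.png

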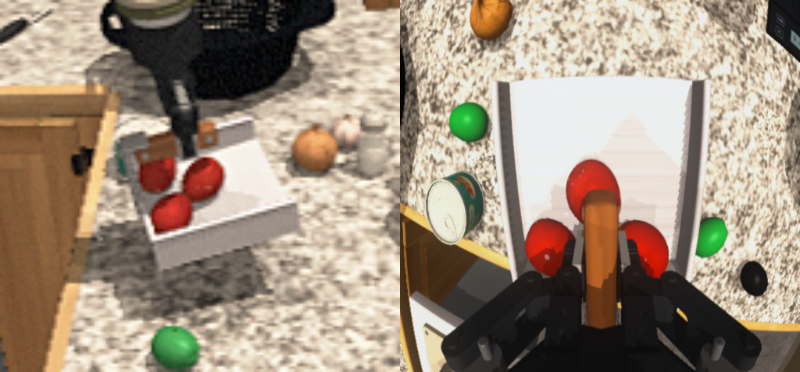

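Lift succeeded: all three tomatoes sit at the back of the tray and the grip holds. Next I'll work out the shares for the carry legs.

```bash
cat >> h.py <<'E'
def rot(yaw,pitch): # scoop yaw, nose-down pitch (deg) -> tool rotation
    return R.from_euler("ZY",[yaw,pitch],degrees=True)*R.from_euler("x",180,degrees=True)
def share(p0,R0,p1,R1):
    return (R0.inv().apply(np.array(p1)-p0)/.08).round(2),((R0.inv()*R1).as_rotvec(degrees=True)/45).round(2)
def state():
    o=manip.get_obs();return o["position"],R.from_quat(o["ee_rot"])
E
python3 - <<'E'
from h import *
p,r=state()
x=r.as_matrix()[:,0];print("yaw",np.degrees(np.arctan2(x[1],x[0])),"pitch",-np.degrees(np.arcsin(x[2])))
t=np.array([.480,.207,.26]);p0,r0=p,r
zs=[.2,.24,.26,.26,.26]
for i in range(5):
    f=(i+1)/5;q=p+(t-p)*f;q[2]=zs[i];r1=rot(16.5+83.5*f,-6)
    print(share(p0,r0,q,r1));p0,r0=q,r1
E
```

```text
yaw 16.382178004072216 pitch -5.919446174072827
(array([ 0.38, -0.94, -0.47]), array([ 0.04,  0.  , -0.37]))
(array([ 0.63, -0.8 , -0.44]), array([ 0.04,  0.  , -0.37]))
(array([ 0.81, -0.6 , -0.17]), array([ 0.04,  0.  , -0.37]))
(array([ 0.92, -0.35,  0.1 ]), array([ 0.04,  0.  , -0.37]))
(array([ 0.99, -0.07,  0.1 ]), array([ 0.04,  0.  , -0.37]))
```

```bash
python3 -m inch '[[[0.02,-0.04,-0.05],[0,0,-0.02]],[[0.05,-0.12,-0.1],[0.01,0,-0.05]],[[0.09,-0.22,-0.15],[0.01,0,-0.09]],[[0.13,-0.32,-0.2],[0.01,0,-0.13]],[[0.17,-0.43,-0.25],[0.02,0,-0.17]],[[0.21,-0.53,-0.3],[0.02,0,-0.21]],[[0.25,-0.63,-0.35],[0.03,0,-0.25]],[[0.29,-0.74,-0.4],[0.03,0,-0.29]],[[0.34,-0.84,-0.44],[0.04,0,-0.33]],[[0.38,-0.94,-0.47],[0.04,0,-0.37]]]'
python3 -m inch '[[[0.06,-0.08,-0.04],[0,0,-0.04]],[[0.13,-0.16,-0.09],[0.01,0,-0.07]],[[0.19,-0.24,-0.13],[0.01,0,-0.11]],[[0.25,-0.32,-0.18],[0.02,0,-0.15]],[[0.31,-0.4,-0.22],[0.02,0,-0.18]],[[0.38,-0.48,-0.26],[0.02,0,-0.22]],[[0.44,-0.56,-0.31],[0.03,0,-0.26]],[[0.5,-0.64,-0.35],[0.03,0,-0.3]],[[0.57,-0.72,-0.4],[0.04,0,-0.33]],[[0.63,-0.8,-0.44],[0.04,0,-0.37]]]'
python3 -m inch '[[[0.08,-0.06,-0.02],[0,0,-0.04]],[[0.16,-0.12,-0.03],[0.01,0,-0.07]],[[0.24,-0.18,-0.05],[0.01,0,-0.11]],[[0.32,-0.24,-0.07],[0.02,0,-0.15]],[[0.4,-0.3,-0.08],[0.02,0,-0.18]],[[0.49,-0.36,-0.1],[0.02,0,-0.22]],[[0.57,-0.42,-0.12],[0.03,0,-0.26]],[[0.65,-0.48,-0.14],[0.03,0,-0.3]],[[0.73,-0.54,-0.15],[0.04,0,-0.33]],[[0.81,-0.6,-0.17],[0.04,0,-0.37]]]'
python3 -m inch '[[[0.09,-0.03,0.01],[0,0,-0.04]],[[0.18,-0.07,0.02],[0.01,0,-0.07]],[[0.28,-0.1,0.03],[0.01,0,-0.11]],[[0.37,-0.14,0.04],[0.02,0,-0.15]],[[0.46,-0.17,0.05],[0.02,0,-0.18]],[[0.55,-0.21,0.06],[0.02,0,-0.22]],[[0.64,-0.24,0.07],[0.03,0,-0.26]],[[0.74,-0.28,0.08],[0.03,0,-0.3]],[[0.83,-0.31,0.09],[0.04,0,-0.33]],[[0.92,-0.35,0.1],[0.04,0,-0.37]]]'
python3 -m inch '[[[0.11,-0.01,0.01],[0,0,-0.05]],[[0.22,-0.01,0.02],[0.01,0,-0.09]],[[0.33,-0.02,0.03],[0.01,0,-0.13]],[[0.44,-0.03,0.04],[0.02,0,-0.17]],[[0.55,-0.04,0.05],[0.02,0,-0.21]],[[0.66,-0.04,0.06],[0.02,0,-0.25]],[[0.76,-0.05,0.07],[0.03,0,-0.29]],[[0.86,-0.06,0.08],[0.03,0,-0.32]],[[0.94,-0.07,0.09],[0.04,0,-0.35]],[[0.99,-0.07,0.1],[0.04,0,-0.37]]]'
python3 - <<'E'
from h import *
p,r=state();x=r.as_matrix()[:,0];print(manip.get_obs()["joint_pos"],"yaw",np.degrees(np.arctan2(x[1],x[0])),"pitch",-np.degrees(np.arcsin(x[2])))
s=manip.camera("side")[:,:,::-1];w=manip.camera("wrist")[:,:,::-1]
cv2.imwrite("pics/d1.png",np.hstack([cv2.resize(s[60:200,170:310],(400,372)),cv2.resize(w,(400,372))]))
E
```

```text
clock: 9.35
position: [0.4645, -0.1093, 0.1994]
ee_rot: [0.957, 0.286, 0.049, -0.015]
ft_force: [-0.4, -0.9, -4.0]
grip_width: 0.215
grasp_force: 88.1
clock: 10.35
position: [0.4685, -0.0304, 0.2397]
ee_rot: [0.905, 0.422, 0.046, -0.023]
ft_force: [-0.6, -0.2, -3.6]
grip_width: 0.216
grasp_force: 88.1
clock: 11.35
position: [0.4723, 0.0487, 0.2597]
ee_rot: [0.834, 0.549, 0.042, -0.031]
ft_force: [0.4, 0.9, -4.8]
grip_width: 0.217
grasp_force: 88.2
clock: 12.35
position: [0.4761, 0.1278, 0.2594]
ee_rot: [0.745, 0.665, 0.038, -0.037]
ft_force: [-0.7, -0.2, -4.3]
grip_width: 0.221
grasp_force: 88.2
clock: 13.35
position: [0.4795, 0.2076, 0.2598]
ee_rot: [0.64, 0.766, 0.032, -0.043]
ft_force: [1.6, 0.4, -5.6]
grip_width: 0.218
grasp_force: 88.2
[ 0.38105792  0.16639123 -0.88607359  1.66517728  0.02557247  1.34257375
 -0.32320129] yaw 100.21610343194763 pitch -6.147139079706155
```

View pics/d1.png

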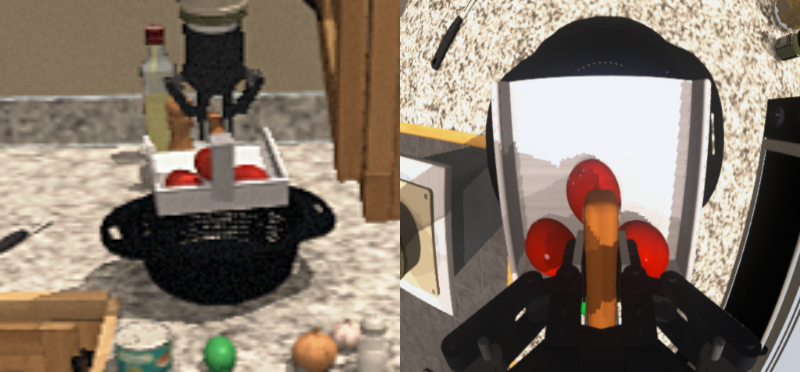

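The scoop is centred over the colander with the tomatoes still at the back. Next is the tipping sequence, with the lip held low.

```bash
python3 - <<'E'
from h import *
p0,r0=state();c=np.array([.471,.256]);d=np.array([np.cos(np.radians(100)),np.sin(np.radians(100))])
for pit,z,b in((12,.126,.02),(25,.108,.02),(40,.086,.02),(46,.086,.02)):
    r1=rot(100,pit);off=r1.apply([.096,0,.066]);q=np.r_[c-b*d,z]-off
    print(pit,q.round(3),share(p0,r0,q,r1));p0,r0=q,r1
E
```

```text
12 [0.488 0.157 0.211] (array([-0.7 ,  0.  ,  0.54]), array([-0.01, -0.4 ,  0.01]))
25 [0.485 0.178 0.208] (array([ 0.26, -0.  , -0.03]), array([ 0.  , -0.29, -0.  ]))
40 [0.48  0.206 0.198] (array([ 0.37, -0.  , -0.03]), array([ 0.  , -0.33,  0.  ]))
46 [0.478 0.217 0.201] (array([ 0.09, -0.  , -0.12]), array([-0.  , -0.13,  0.  ]))
```

```bash
python3 -m inch '[[[-0.07,0,0.03],[0,-0.04,0]],[[-0.14,0,0.08],[0,-0.08,0]],[[-0.21,0,0.14],[0,-0.12,0]],[[-0.28,0,0.2],[0,-0.16,0]],[[-0.35,0,0.26],[0,-0.2,0]],[[-0.42,0,0.32],[-0.01,-0.24,0]],[[-0.49,0,0.38],[-0.01,-0.28,0]],[[-0.56,0,0.44],[-0.01,-0.32,0.01]],[[-0.63,0,0.49],[-0.01,-0.36,0.01]],[[-0.7,0,0.54],[-0.01,-0.4,0.01]]]'
python3 -m inch '[[[0.03,0,0],[0,-0.03,0]],[[0.05,0,0],[0,-0.06,0]],[[0.08,0,-0.01],[0,-0.09,0]],[[0.1,0,-0.01],[0,-0.12,0]],[[0.13,0,-0.01],[0,-0.15,0]],[[0.16,0,-0.02],[0,-0.18,0]],[[0.18,0,-0.02],[0,-0.2,0]],[[0.21,0,-0.02],[0,-0.23,0]],[[0.23,0,-0.03],[0,-0.26,0]],[[0.26,0,-0.03],[0,-0.29,0]]]'
python3 -m inch '[[[0.04,0,0],[0,-0.03,0]],[[0.07,0,0],[0,-0.07,0]],[[0.11,0,-0.01],[0,-0.1,0]],[[0.15,0,-0.01],[0,-0.13,0]],[[0.19,0,-0.01],[0,-0.17,0]],[[0.22,0,-0.02],[0,-0.2,0]],[[0.26,0,-0.02],[0,-0.23,0]],[[0.3,0,-0.02],[0,-0.26,0]],[[0.33,0,-0.03],[0,-0.3,0]],[[0.37,0,-0.03],[0,-0.33,0]]]'
python3 - <<'E'
from h import *
p,r=state();x=r.as_matrix()[:,0];print(manip.get_obs()["joint_pos"],"yaw",np.degrees(np.arctan2(x[1],x[0])),"pitch",-np.degrees(np.arcsin(x[2])),"lip",p+r.apply([.096,0,.066]))
s=manip.camera("side")[:,:,::-1];w=manip.camera("wrist")[:,:,::-1]
cv2.imwrite("pics/d2.png",np.hstack([cv2.resize(s[60:200,170:310],(400,372)),cv2.resize(w,(400,372))]))
E
```

```text
clock: 14.45
position: [0.4884, 0.1561, 0.2107]
ee_rot: [0.642, 0.76, -0.066, 0.08]
ft_force: [0.6, 0.5, -5.1]
grip_width: 0.216
grasp_force: 88.2
clock: 15.45
position: [0.4849, 0.1773, 0.2092]
ee_rot: [0.63, 0.746, -0.139, 0.167]
ft_force: [-0.3, 0.4, -2.5]
grip_width: 0.217
grasp_force: 89.7
clock: 16.45
position: [0.48, 0.2049, 0.1986]
ee_rot: [0.606, 0.718, -0.219, 0.262]
ft_force: [-0.2, 1.0, -2.9]
grip_width: 0.22
grasp_force: 89.7
[-0.23353249  0.50617239 -0.7859936   1.60118716  0.78214779  1.76524088
 -0.96877611] yaw 99.58867367032097 pitch 39.90223885045608 lip [0.47505123 0.23584407 0.08634276]
```

View pics/d2.png

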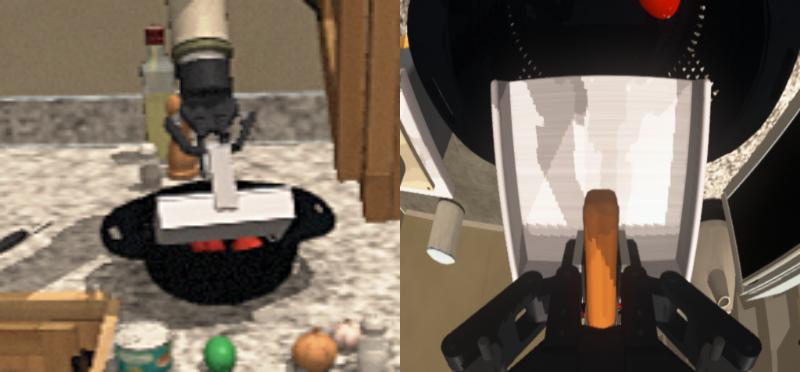

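Tray is empty (wrist force down to about 2.9 N) and red shows inside the colander. Lift clear and return.

```bash
python3 - <<'E'
from h import *
p0,r0=state()
for q,y,pit in(((.480,.19,.27),100,28),((.477,.13,.28),94,0),((.475,.055,.27),76,0),((.473,-.02,.25),57,0),((.47,-.09,.21),38,0),((.4607,-.160,.16),17.5,0),((.4605,-.1894,.105),16.4,0)):
    r1=rot(y,pit);print(q,share(p0,r0,q,r1));p0,r0=np.array(q),r1
E
```

```text
(0.48, 0.19, 0.27) (array([-0.73, -0.03, -0.57]), array([-0.  ,  0.26, -0.  ]))
(0.477, 0.13, 0.28) (array([-0.71, -0.17,  0.23]), array([0.03, 0.62, 0.13]))
(0.475, 0.055, 0.27) (array([-0.93, -0.09,  0.13]), array([ 0. , -0. ,  0.4]))
(0.473, -0.02, 0.25) (array([-0.92,  0.2 ,  0.25]), array([ 0.  , -0.  ,  0.42]))
(0.47, -0.09, 0.21) (array([-0.75,  0.45,  0.5 ]), array([ 0.  , -0.  ,  0.42]))
(0.4607, -0.16, 0.16) (array([-0.63,  0.62,  0.62]), array([ 0.  , -0.  ,  0.46]))
(0.4605, -0.1894, 0.105) (array([-0.11,  0.35,  0.69]), array([ 0.  , -0.  ,  0.02]))
```

```bash
python3 -m inch '[[[-0.05,0,-0.05],[0,0,0]],[[-0.11,0,-0.1],[0,0.01,0]],[[-0.19,-0.01,-0.16],[0,0.03,0]],[[-0.27,-0.01,-0.22],[0,0.06,0]],[[-0.35,-0.01,-0.28],[0,0.1,0]],[[-0.43,-0.02,-0.34],[0,0.14,0]],[[-0.51,-0.02,-0.4],[0,0.18,0]],[[-0.59,-0.02,-0.46],[0,0.21,0]],[[-0.66,-0.03,-0.52],[0,0.24,0]],[[-0.73,-0.03,-0.57],[0,0.26,0]]]'
python3 -m inch '[[[-0.07,-0.02,0.02],[0,0.06,0.01]],[[-0.14,-0.03,0.05],[0.01,0.12,0.03]],[[-0.21,-0.05,0.07],[0.01,0.19,0.04]],[[-0.28,-0.07,0.09],[0.01,0.25,0.05]],[[-0.36,-0.09,0.12],[0.02,0.31,0.07]],[[-0.43,-0.1,0.14],[0.02,0.37,0.08]],[[-0.5,-0.12,0.16],[0.02,0.43,0.09]],[[-0.57,-0.14,0.18],[0.03,0.5,0.1]],[[-0.64,-0.15,0.21],[0.03,0.56,0.12]],[[-0.71,-0.17,0.23],[0.03,0.62,0.13]]]'
python3 -m inch '[[[-0.09,-0.01,0.01],[0,0,0.04]],[[-0.19,-0.02,0.03],[0,0,0.08]],[[-0.28,-0.03,0.04],[0,0,0.12]],[[-0.37,-0.04,0.05],[0,0,0.16]],[[-0.47,-0.05,0.07],[0,0,0.2]],[[-0.56,-0.05,0.08],[0,0,0.24]],[[-0.65,-0.06,0.09],[0,0,0.28]],[[-0.74,-0.07,0.1],[0,0,0.32]],[[-0.84,-0.08,0.12],[0,0,0.36]],[[-0.93,-0.09,0.13],[0,0,0.4]]]'
python3 -m inch '[[[-0.09,0.02,0.03],[0,0,0.04]],[[-0.18,0.04,0.05],[0,0,0.08]],[[-0.28,0.06,0.08],[0,0,0.13]],[[-0.37,0.08,0.1],[0,0,0.17]],[[-0.46,0.1,0.13],[0,0,0.21]],[[-0.55,0.12,0.15],[0,0,0.25]],[[-0.64,0.14,0.18],[0,0,0.29]],[[-0.74,0.16,0.2],[0,0,0.34]],[[-0.83,0.18,0.23],[0,0,0.38]],[[-0.92,0.2,0.25],[0,0,0.42]]]'
python3 -m inch '[[[-0.08,0.05,0.05],[0,0,0.04]],[[-0.15,0.09,0.1],[0,0,0.08]],[[-0.23,0.14,0.15],[0,0,0.13]],[[-0.3,0.18,0.2],[0,0,0.17]],[[-0.38,0.23,0.25],[0,0,0.21]],[[-0.45,0.27,0.3],[0,0,0.25]],[[-0.53,0.32,0.35],[0,0,0.29]],[[-0.6,0.36,0.4],[0,0,0.34]],[[-0.68,0.41,0.45],[0,0,0.38]],[[-0.75,0.45,0.5],[0,0,0.42]]]'
python3 -m inch '[[[-0.06,0.06,0.06],[0,0,0.05]],[[-0.13,0.12,0.12],[0,0,0.09]],[[-0.19,0.19,0.19],[0,0,0.14]],[[-0.25,0.25,0.25],[0,0,0.18]],[[-0.32,0.31,0.31],[0,0,0.23]],[[-0.38,0.37,0.37],[0,0,0.28]],[[-0.44,0.43,0.43],[0,0,0.32]],[[-0.5,0.5,0.5],[0,0,0.37]],[[-0.57,0.56,0.56],[0,0,0.41]],[[-0.63,0.62,0.62],[0,0,0.46]]]'
python3 - <<'E'
from h import *
p0,r0=state();print(p0)
print(share(p0,r0,(.4605,-.1894,.105),rot(16.4,0)))
s=manip.camera("side")[:,:,::-1];t=manip.camera("top")[:,:,::-1]
cv2.imwrite("pics/r1.png",np.hstack([cv2.resize(s[110:270,180:310],(400,492)),cv2.resize(t[150:290,90:340],(400,224)) if 0 else cv2.resize(t[155:285,100:206],(400,492))]))
E
```

```text
clock: 17.55
position: [0.4802, 0.1884, 0.2719]
ee_rot: [0.626, 0.741, -0.155, 0.186]
ft_force: [-0.3, 0.1, -3.5]
grip_width: 0.218
grasp_force: 89.7
clock: 18.55
position: [0.4766, 0.128, 0.2817]
ee_rot: [0.684, 0.73, 0.002, 0.002]
ft_force: [-0.9, -0.3, -3.4]
grip_width: 0.216
grasp_force: 89.7
clock: 19.55
position: [0.4744, 0.053, 0.2711]
ee_rot: [0.79, 0.613, 0.001, 0.002]
ft_force: [-0.3, 0.3, -2.2]
grip_width: 0.22
grasp_force: 89.7
clock: 20.55
position: [0.4719, -0.0222, 0.2511]
ee_rot: [0.88, 0.475, 0.002, 0.002]
ft_force: [-0.2, 0.1, -2.5]
grip_width: 0.215
grasp_force: 89.7
clock: 21.55
position: [0.4694, -0.0923, 0.2111]
ee_rot: [0.946, 0.324, 0.002, 0.002]
ft_force: [-0.8, -0.2, -2.6]
grip_width: 0.212
grasp_force: 89.7
clock: 22.55
position: [0.4603, -0.1624, 0.1615]
ee_rot: [0.989, 0.149, 0.002, 0.001]
ft_force: [-0.8, -0.5, -1.6]
grip_width: 0.219
grasp_force: 89.7
[ 0.4603219  -0.16243342  0.16150769]
(array([-0.1 ,  0.32,  0.71]), array([ 0.  , -0.01,  0.02]))
```

View pics/r1.png

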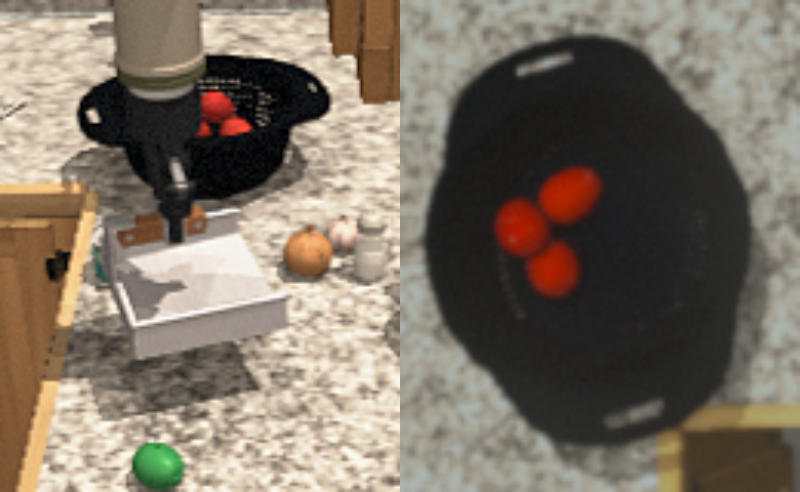

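All three tomatoes lie in the colander, which stands where it was. Lower the empty scoop.

```bash
python3 -m inch '[[[-0.01,0.03,0.04],[0,0,0]],[[-0.02,0.07,0.1],[0,0,0]],[[-0.04,0.12,0.18],[0,0,0]],[[-0.05,0.17,0.26],[0,0,0.01]],[[-0.07,0.22,0.34],[0,0,0.01]],[[-0.08,0.26,0.42],[0,0,0.01]],[[-0.09,0.3,0.5],[0,0,0.02]],[[-0.1,0.32,0.58],[0,0,0.02]],[[-0.1,0.32,0.65],[0,0,0.02]],[[-0.1,0.32,0.71],[0,0,0.02]]]'
python3 -m inch '[[[0,0,0.05],[0,0,0]],[[0,0,0.1],[0,0,0]],[[0,0,0.15],[0,0,0]],[[0,0,0.19],[0,0,0]],[[0,0,0.22],[0,0,0]],[[0,0,0.25],[0,0,0]],[[0,0,0.27],[0,0,0]],[[0,0,0.29],[0,0,0]],[[0,0,0.31],[0,0,0]],[[0,0,0.31],[0,0,0]]]'
```

```text
clock: 23.65
position: [0.4607, -0.1886, 0.1047]
ee_rot: [0.99, 0.142, 0.002, 0.001]
ft_force: [-0.1, -0.2, -3.3]
grip_width: 0.215
grasp_force: 89.6
clock: 24.65
position: [0.4607, -0.1887, 0.0802]
ee_rot: [0.99, 0.142, 0.002, 0.001]
ft_force: [0.3, 0.2, -3.3]
grip_width: 0.218
grasp_force: 89.6
```

```bash
python3 -m inch '[[[0,0,0.01],[0,0,0]],[[0,0,0.015],[0,0,0]],[[0,0,0.02],[0,0,0]],[[0,0,0.025],[0,0,0]],[[0,0,0.03],[0,0,0]],[[0,0,0.03],[0,0,0]],[[0,0,0.03],[0,0,0]],[[0,0,0.03],[0,0,0]],[[0,0,0.03],[0,0,0]],[[0,0,0.03],[0,0,0]]]'
```

```text
clock: 25.65
position: [0.4614, -0.189, 0.079]
ee_rot: [0.99, 0.142, 0.003, 0.002]
ft_force: [-1.4, -0.4, 9.7]
grip_width: 0.219
grasp_force: 91.3
```

Contact, at 9.7 N upward. Open the gripper, then rise straight up.

```bash
python3 -m inch '[[[0,0,0],[0,0,0]],[[0,0,0],[0,0,0]],[[0,0,0],[0,0,0]],[[0,0,0],[0,0,0]],[[0,0,0],[0,0,0]],[[0,0,0],[0,0,0]],[[0,0,0],[0,0,0]],[[0,0,0],[0,0,0]],[[0,0,0],[0,0,0]],[[0,0,0],[0,0,0]]]' 1 20
python3 -m inch '[[[0,0,-0.05],[0,0,0]],[[0,0,-0.12],[0,0,0]],[[0,0,-0.22],[0,0,0]],[[0,0,-0.34],[0,0,0]],[[0,0,-0.46],[0,0,0]],[[0,0,-0.58],[0,0,0]],[[0,0,-0.7],[0,0,0]],[[0,0,-0.8],[0,0,0]],[[0,0,-0.9],[0,0,0]],[[0,0,-1],[0,0,0]]]'
python3 -m inch '[[[0,0,-0.1],[0,0,0]],[[0,0,-0.2],[0,0,0]],[[0,0,-0.3],[0,0,0]],[[0,0,-0.4],[0,0,0]],[[0,0,-0.5],[0,0,0]],[[0,0,-0.6],[0,0,0]],[[0,0,-0.7],[0,0,0]],[[0,0,-0.8],[0,0,0]],[[0,0,-0.9],[0,0,0]],[[0,0,-0.95],[0,0,0]]]'
python3 - <<'E'
from h import *
s=manip.camera("side")[:,:,::-1];w=manip.camera("wrist")[:,:,::-1]
cv2.imwrite("pics/e1.png",np.hstack([cv2.resize(s[110:270,180:310],(400,492)),cv2.resize(w,(400,300)) if 0 else cv2.resize(w,(400,492))]))
E
```

```text
clock: 26.65
position: [0.4608, -0.1888, 0.078]
ee_rot: [0.99, 0.142, 0.002, 0.001]
ft_force: [-0.5, 0.0, -0.5]
grip_width: 0.999
grasp_force: 0.0
clock: 27.65
position: [0.4604, -0.1886, 0.1586]
ee_rot: [0.99, 0.142, 0.002, 0.001]
ft_force: [0.5, -0.7, -1.5]
grip_width: 0.998
grasp_force: 0.0
clock: 28.65
position: [0.4603, -0.1886, 0.235]
ee_rot: [0.99, 0.142, 0.003, 0.001]
ft_force: [0.8, 0.0, 0.4]
grip_width: 1.0
grasp_force: 0.0
```

View pics/e1.png

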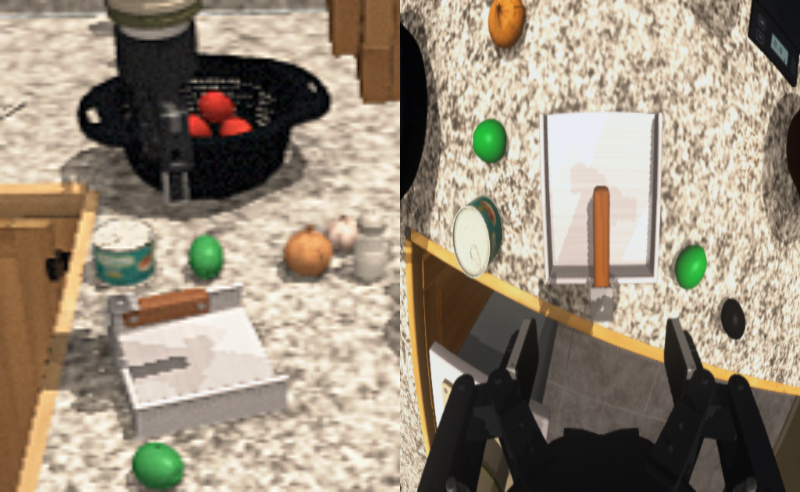

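The empty scoop sits flat where it stood, the tomatoes are in the colander, the bystanders are untouched and the arm is clear.

```bash
python3 -c "
from workcell import manip
print(manip.hand_in())"
```

```text
the job is handed in; nothing more can be done
None
```

The job is handed in at about 29 s: all three tomatoes were tipped over the scoop's open edge into the colander, with that edge about 86 mm above the worktop. The empty scoop stands flat where it was, and the last pictures show the colander and the other things in place.

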